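# Put two stacking pill towers together on their docks

### The job

Put the washed pill towers together on their docking bases: on the purple base the yellow jar at the bottom, the green jar on it and the orange lid on top; on the grey base the blue jar with the black lid on top. Every piece must sit fully home in the one beneath it, upright and let go. Leave the bottle, the tape roll and the steel dish where they are.

Things in the scene. Friction and masses are not known exactly. Their poses are not given: they have to be found in the camera images.
- purple_dock: Docking base, purple, fixed to the counter: square plate 90 x 90 mm, 4 mm thick, with an upright ring in its middle, 60 mm across outside, 53 mm inside, rim 16 mm above the counter. Origin: centre of the underside; z up. A jar seated in it has its origin 8 mm above this origin.
- grey_dock: Docking base, grey, fixed to the counter: square plate 90 x 90 mm, 4 mm thick, with an upright ring in its middle, 60 mm across outside, 53 mm inside, rim 16 mm above the counter. Origin: centre of the underside; z up. A jar seated in it has its origin 8 mm above this origin.
- yellow_jar: Round yellow jar, open on top, 60 mm across, 40 mm tall, about 60 g. Stands on a narrower foot 43 mm across, 8 mm tall (bevelled to 40 mm). Mouth 53 mm across, 27 mm deep. Origin: centre of the foot's underside; z up its axis. The foot drops into a jar's mouth or a dock's ring (5 mm play) until the 60 mm body rests on that rim: origin 8 mm below the rim, 32 mm above the lower jar's origin.
- green_jar: Round green jar, open on top, 60 mm across, 40 mm tall, about 60 g. Stands on a narrower foot 43 mm across, 8 mm tall (bevelled to 40 mm). Mouth 53 mm across, 27 mm deep. Origin: centre of the foot's underside; z up its axis. The foot drops into a jar's mouth or a dock's ring (5 mm play) until the 60 mm body rests on that rim: origin 8 mm below the rim, 32 mm above the lower jar's origin.
- blue_jar: Round blue jar, open on top, 60 mm across, 40 mm tall, about 60 g. Stands on a narrower foot 43 mm across, 8 mm tall (bevelled to 40 mm). Mouth 53 mm across, 27 mm deep. Origin: centre of the foot's underside; z up its axis. The foot drops into a jar's mouth or a dock's ring (5 mm play) until the 60 mm body rests on that rim: origin 8 mm below the rim, 32 mm above the lower jar's origin.
- orange_lid: Round orange lid, 36 mm tall, about 50 g: foot 43 mm across, 8 mm tall (bevelled to 40 mm), then a disc 60 mm across, 6 mm thick, then a round knob to grip, 24 mm across, 22 mm tall. Stands on its foot. Origin: centre of the foot's underside; z up its axis. The foot drops into a jar's mouth until the disc rests on the rim: origin 8 mm below the rim, 32 mm above the jar's origin.
- black_lid: Round black lid, 36 mm tall, about 50 g: foot 43 mm across, 8 mm tall (bevelled to 40 mm), then a disc 60 mm across, 6 mm thick, then a round knob to grip, 24 mm across, 22 mm tall. Stands on its foot. Origin: centre of the foot's underside; z up its axis. The foot drops into a jar's mouth until the disc rests on the rim: origin 8 mm below the rim, 32 mm above the jar's origin.
- bottle: Bystander: upright white bottle with a paper label and red cap, 56 mm across, 150 mm tall, loose. Origin: centre of its underside.
- tape_roll: Bystander: white roll of tape lying flat, 90 mm across, 72 mm hole, 25 mm high, loose. Origin: centre of its underside.
- steel_dish: Bystander: round steel dish, 110 mm across the rim, 35 mm high, loose. Origin: centre of its underside.

How it is judged:
By the outcome, as a careful person would: the job done as asked, in the order asked, and still so for the second after the job is handed in, with the robot touching nothing.
It also fails if it takes over 130 s, if anything falls off the work surface, if the arm or the gripper's body presses on something with over 40 N, if the wrist force passes 120 N, or if a joint passes its speed limit or range.

### The arm

A 7-joint arm with a two-finger parallel gripper is mounted at the origin on the work surface. World frame = base frame: x ahead of the robot, y to its left, z up, the work surface at z = 0. Lengths are in m, angles in rad, forces in N, time in s.
With the tool pointing down it reaches from about 0.425 to 0.8 m from the base axis. Payload 8.3 kg.
Tool frame: the origin (TCP) lies where the fingers leave the gripper's body, on its centre line; the fingertips stand ahead of it and the grasp point (between the pads) lies 54 mm ahead of it (bot.nose_length is the z of the fingertips in the tool frame, in m); z points along the fingers, y is the line along which they close (so a half turn about z gives the same grasp; the last joint's range is limited). The gripper opens to 85 mm and grips with 20 to 120 N. Pads are 22 mm wide; open, the fingers measure 114 mm over their backs; the gripper's body (76 mm by 85 mm) begins 54 mm behind the grasp point. The pads swing forward as they close: fully open they stand 13 mm farther back than shut.
Start: joints at [-1.324, 0.383, 0.016, 1.37, -0.006, 1.388, -0.046], TCP at [0.19, 0.595, 0.304] pointing down, gripper open.
Joint ranges: [-2.95, 2.95], [-0.25, 2.06], [-1.52, 1.56], [0.18, 2.33], [-1.44, 4.58], [0.02, 2.06], [-3.01, 3.01]. Speed limits (rad/s): [2.39, 2.39, 3.01, 3.01, 3.14, 3.14, 3.14].

### API

Orientations are given as [roll, pitch, yaw] about the fixed x, y, z axes, in that order (R = Rz(yaw) Ry(pitch) Rx(roll)).
In Python, from workcell import sensors, read_camera, get_calibration, bot gives the robot as it stands.
- The arm moves only by the shell command python3 -m inch 'ROWS' [OPENING]. ROWS is a JSON object of lists of equal length, an entry for each row: "delta_pos": the shift along the tool's x, y, z in units of 25 mm (1.0 is 25 mm), a list of three; "turn": the turn about the tool's z in units of 5 degrees (1.0 is 5 degrees). A call has 1 to 12 rows; each row shifts and turns the commanded pose from where the row before left it, along the tool's axes as they then stand; what a row does not reach is not made up. A row lasts 1/12 s, in which the tool goes at most 41.7 mm and 7.16 degrees, less where a joint would pass 70% of its speed; a pose out of reach is approached as far as the arm can. A call is refused whole if a number of a shift passes 1 or a number of a turn 1, either way. A call with a gripper value outside its range is refused whole. OPENING is the finger opening in mm, from 0 to 85.4, set as the call begins (- or left out, the last holds). The fingers move at their own pace and stop on an object; the grip force is fixed at half the most. Time passes only in rows, so rows that do not move let the fingers close. It gives the time, the measured TCP pose, the force, the opening and the grip force at its end, in the units of the state.
- sensors.state(): the state, without advancing time (a new reading comes with each control period).
- read_camera(name): name is "side" or "top" or "wrist"; returns the picture (420x560x3 uint8, red, green, blue); there is no depth.
- get_calibration(name): a dict with "fx", "fy", "cx", "cy" (pixels), "k1" (the pictures are not rectified: a ray, as slopes to the right and down, at radius r is drawn at 1 + k1 r^2 times it, then the intrinsics apply), "R" (3x3) and "t" (3): a world point X has camera coordinates R X + t; the wrist camera has in their place "mount" (4x4, takes a point from camera to tool coordinates, whose origin is the TCP and whose axes are the flange's). Camera axes: x right, y down, z forward; pixel columns grow to the right and rows downward; lengths in m; the calibration is good to about 2 mm. A picture is of the moment at which its call begins: read the wrist's pose just before it. get_calibration takes no time and is no camera call.
- bot.hand_in(): hands the job in; it is judged then, once.
The state is a dict: "clock": time; "joints": joint angles; "qvel": joint speeds; "joint_torque": joint torques, N m; "ee_pos": TCP position; "orientation": TCP orientation; "contact_force": force on the tool from outside, world axes, zero at the start; "moment": the same for the moment, N m; "width": finger opening in m; "grasp_force": force on a finger pad.
Only numpy, scipy, OpenCV 4.12 (cv2) and the standard library are available. Lean on these libraries where they do the work, as an engineer would, in place of code of your own. Each camera call takes 0.05 s, during which the arm holds its last target. There are 200 camera calls.

## Working session

There is one attempt and no reset: what is moved stays moved. The work goes in short steps, Python scripts to look and compute and a shell command to move; the robot and the scene stay as the last step left them, time stands still between calls to the robot, and variables do not carry over. Pictures are saved under pics/ and viewed, at most 16 in all, crops included, and the job is handed in when it is done.

```bash
ls; mkdir -p pics
python3 - <<'E'
from workcell import sensors, read_camera, get_calibration, bot
import cv2,numpy as np
print(sensors.state(), bot.nose_length)
for n in ("side","top","wrist"):
    im=read_camera(n); cv2.imwrite(f"pics/{n}0.png",im[:,:,::-1]); print(n,get_calibration(n))
E
```

```text
pics
{'clock': 0.0, 'joints': array([-1.32388089,  0.38424148,  0.01637524,  1.37119662, -0.00630197,
        1.38820352, -0.04649448]), 'qvel': array([ 1.19691456e-03, -5.81311152e-04,  1.66171687e-03,  8.64243056e-04,
       -8.93518975e-04, -3.29172763e-04, -1.05779003e-05]), 'joint_torque': array([-5.41251950e-05, -6.27609944e+01,  8.44396502e-01, -3.71836567e+01,
        1.65863056e-02,  1.41546412e-02,  1.91476641e-05]), 'ee_pos': array([0.19040115, 0.59489537, 0.30285744]), 'orientation': array([-3.13959331e+00,  3.61799411e-05,  2.83184472e+00]), 'contact_force': array([ 0.01192407, -0.20179351,  0.90297071]), 'moment': array([-0.07189895, -0.03652733,  0.08128837]), 'grasp_force': 0.0, 'width': 0.08541298448130223} 0.0726
side {'fx': 441.68095081110624, 'fy': 441.68095081110624, 'cx': 274.07680164137014, 'cy': 201.20333271363245, 'k1': -0.086876337338826, 'R': array([[ 0.85441716, -0.51935243,  0.01563245],
       [-0.32580706, -0.55895572, -0.76250788],
       [ 0.40474816,  0.64640665, -0.64679005]]), 't': array([-0.54370662,  0.22844295,  0.82189658])}
top {'fx': 472.4142269014075, 'fy': 472.4142269014075, 'cx': 275.36413300328275, 'cy': 212.99019159058648, 'k1': -0.09458247747205298, 'R': array([[ 0.02526981, -0.99966664, -0.0052954 ],
       [-0.98967976, -0.02426925, -0.1412267 ],
       [ 0.1410511 ,  0.00880952, -0.98996312]]), 't': array([-0.00271721,  0.64776335,  0.98488109])}
wrist {'fx': 315.04028777776955, 'fy': 315.04028777776955, 'cx': 277.9366011856997, 'cy': 210.92971562416992, 'k1': -0.049272499392310674, 'mount': array([[-8.53627351e-04, -9.46492207e-01, -3.22725539e-01,
         8.33664551e-02],
       [ 9.99999552e-01, -6.76330234e-04, -6.61508458e-04,
         8.64466591e-05],
       [ 4.07843562e-04, -3.22725959e-01,  9.46492361e-01,
        -7.12691920e-02],
       [ 0.00000000e+00,  0.00000000e+00,  0.00000000e+00,
         1.00000000e+00]])}
```

View pics/top0.png

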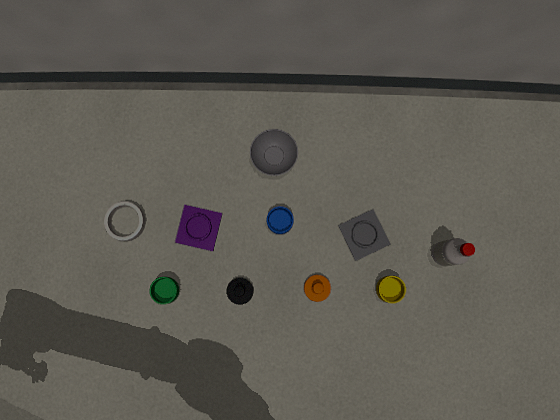

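View pics/side0.png

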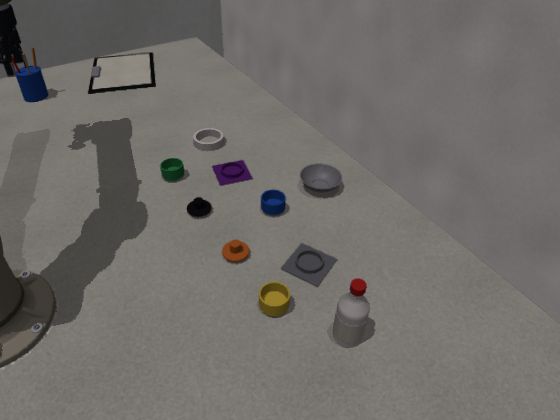

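The top view shows green (165,290), black lid (240,291), orange lid (317,288), yellow (391,289), blue (280,220), purple dock (199,228) and grey dock (364,234). The side view shows the same pieces, all upright. Next I'll measure them by colour masks, with plane casts and two-view triangulation.

```bash
cat > h.py <<'E'
import cv2,numpy as np
from workcell import sensors, read_camera, get_calibration, bot
from scipy.spatial.transform import Rotation as Ro
def cam(n,st=None):
    c=get_calibration(n); K=np.array([[c["fx"],0,c["cx"]],[0,c["fy"],c["cy"]],[0,0,1]]); d=np.array([c["k1"],0,0,0.])
    if "R" in c: return K,d,c["R"].T,-c["R"].T@c["t"]
    st=st or sensors.state(); Rt=Ro.from_euler("xyz",st["orientation"]).as_matrix(); M=c["mount"]
    return K,d,Rt@M[:3,:3],Rt@M[:3,3]+st["ee_pos"]
def ray(C,uv):
    K,d,R,o=C; p=cv2.undistortPoints(np.array(uv,float).reshape(-1,1,2),K,d).reshape(-1,2)
    return o,(R@np.c_[p,np.ones(len(p))].T).T
def plane(C,uv,z):
    o,v=ray(C,uv); return o+v*((z-o[2])/v[:,2])[:,None]
def tri(r):
    A=0;b=0
    for o,v in r:
        v=v[0]/np.linalg.norm(v[0]); P=np.eye(3)-np.outer(v,v); A=A+P; b=b+P@o
    return np.linalg.solve(A,b)
H={"purple":(140,160),"yellow":(22,35),"green":(50,85),"blue":(105,125),"orange":(5,18)}
def mask(im,name):
    hsv=cv2.cvtColor(im,cv2.COLOR_RGB2HSV)
    if name=="black": return cv2.inRange(hsv,(0,0,0),(179,255,38))
    lo,hi=H[name]; return cv2.inRange(hsv,(lo,110,25),(hi,255,255))
def blob(m,near=None,amin=30):
    cs=[c for c in cv2.findContours(m,cv2.RETR_EXTERNAL,cv2.CHAIN_APPROX_NONE)[0] if cv2.contourArea(c)>amin]
    if not cs: return None
    def cen(c): M=cv2.moments(c); return np.array([M["m10"],M["m01"]])/M["m00"]
    c=min(cs,key=lambda c:np.linalg.norm(cen(c)-near)) if near is not None else max(cs,key=cv2.contourArea)
    return cen(c),cv2.contourArea(c),c
E
python3 - <<'E'
from h import *
T,S=cam("top"),cam("side"); it,is_=read_camera("top"),read_camera("side")
near={"purple":((199,228),(232,172)),"yellow":((391,289),(275,299)),"green":((165,290),(172,169)),"blue":((280,220),(273,202)),"orange":((317,288),(236,251)),"black":((240,291),(199,208))}
for n,(a,b) in near.items():
    x=blob(mask(it,n),a); y=blob(mask(is_,n),b)
    z={"purple":.004,"orange":.014,"black":.014}.get(n,.024)
    print(n,x[0].round(1),x[1],y[0].round(1),y[1],"tri",tri([ray(T,x[0]),ray(S,y[0])]).round(4),"top",plane(T,x[0],z)[0].round(4),"side",plane(S,y[0],z)[0].round(4))
hsv=cv2.cvtColor(it,cv2.COLOR_RGB2HSV); print("grey hsv",hsv[250,364],hsv[260,420],"dark",hsv[291,240],hsv[340,150])
# dock rings, crops enlarged
crop=np.hstack([cv2.resize(it[195:275,155:245],None,fx=4,fy=4),cv2.resize(it[195:275,320:410],None,fx=4,fy=4)])
cv2.imwrite("pics/docks.png",cv2.convertScaleAbs(crop[:,:,::-1],alpha=2))
E
```

```text
purple [198.4 227.5] 1426.5 [231.5 172.2] 588.5 tri [0.6162 0.1882 0.001 ] top [0.616  0.1877 0.004 ] side [0.6143 0.1846 0.004 ]
yellow [390.7 288.9] 622.0 [273.9 298.3] 849.5 tri [ 0.4882 -0.2433  0.0243] top [ 0.4887 -0.2436  0.024 ] side [ 0.4878 -0.2429  0.024 ]
green [163.2 290. ] 568.0 [172.1 168.6] 389.0 tri [0.4743 0.2558 0.0226] top [0.4737 0.2557 0.024 ] side [0.4742 0.2537 0.024 ]
blue [279.7 219.7] 547.0 [272.6 201.9] 486.5 tri [0.6352 0.004  0.0232] top [0.6358 0.0037 0.024 ] side [0.6339 0.0035 0.024 ]
orange [317.  287.7] 543.5 [235.2 250.7] 430.5 tri [ 0.4876 -0.0824  0.0105] top [ 0.488  -0.0823  0.014 ] side [ 0.4858 -0.0852  0.014 ]
black [239.6 290.5] 520.0 [198.6 207.6] 314.0 tri [0.477  0.0887 0.0106] top [0.4776 0.0882 0.014 ] side [0.4752 0.0852 0.014 ]
grey hsv [170  12  65] [ 20  31 100] dark [ 0  0 21] [20 34 68]
```

View pics/docks.png

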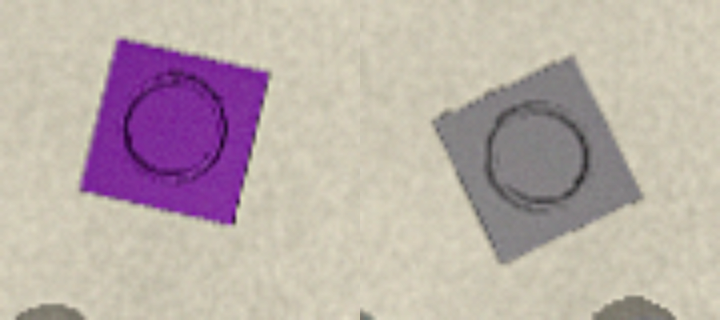

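```bash
python3 -m inch '{"delta_pos":[[0,0,0],[0,0,0],[0,0,0],[0,0,0]],"turn":[-1,-1,-1,-0.55]}' 85 && python3 -m inch '{"delta_pos":[[-1,-1,0],[-1,-1,0],[-1,-1,0],[-1,-1,0],[-1,-1,0],[-1,-1,0],[-1,-1,0],[-1,-1,0],[-1,-1,0],[-1,-1,0],[-1,-1,0],[-1,-1,0]],"turn":[0,0,0,0,0,0,0,0,0,0,0,0]}' && python3 -m inch '{"delta_pos":[[0,-1,0],[0,-1,0],[0,-1,0],[0,-1,0],[0,-1,0],[0,-1,0],[0,-1,0],[0,-1,0],[0,-1,0],[0,-1,0],[0,-1,0]],"turn":[0,0,0,0,0,0,0,0,0,0,0]}' && python3 -m inch '{"delta_pos":[[0,-1,0],[0,-1,0],[0,-1,0],[0,-1,0.5],[0,-1,0.5],[0,-1,0.5],[0,-1,0.5],[0,-1,0.5],[0,-1,0.5],[0,-0.5,0.5],[0,0,0],[0,0,0]],"turn":[0,0,0,0,0,0,0,0,0,0,0,0]}'
python3 - <<'E'
from h import *
st=sensors.state(); C=cam("wrist",st); im=read_camera("wrist"); cv2.imwrite("pics/w1.png",im[:,:,::-1])
print(st["ee_pos"],st["orientation"])
for n in ("yellow","orange"):
    b=blob(mask(im,n)); print(n,b and (b[0],b[1],plane(C,b[0],.024)))
it=read_camera("top");
E
```

```text
clock: 0.58
ee_pos: [0.1904, 0.5952, 0.3037]
orientation: [-3.141, -0.0, -3.137]
contact_force: [-0.0, 0.1, 0.7]
width: 0.085
grasp_force: 0.0
clock: 1.58
ee_pos: [0.4914, 0.2938, 0.304]
orientation: [3.141, 0.0, -3.141]
contact_force: [0.6, 1.0, -0.4]
width: 0.0853
grasp_force: 0.0
clock: 2.5
ee_pos: [0.4903, 0.019, 0.304]
orientation: [3.141, 0.0, -3.142]
contact_force: [1.0, 0.1, -0.6]
width: 0.0849
grasp_force: 0.0
clock: 3.5
ee_pos: [0.4899, -0.2176, 0.2158]
orientation: [3.141, -0.002, 3.14]
contact_force: [-0.1, 0.0, 1.5]
width: 0.0849
grasp_force: 0.0
[ 0.48994696 -0.21763625  0.21578369] [ 3.14140092e+00 -1.83982170e-03  3.13981943e+00]
yellow (array([248.70992985, 204.5747476 ]), 4110.5, array([[ 0.48996818, -0.24324486,  0.024     ]]))
orange (array([425.48011106, 197.01900796]), 3121.5, array([[ 0.48334112, -0.08796666,  0.024     ]]))
```

View pics/w1.png

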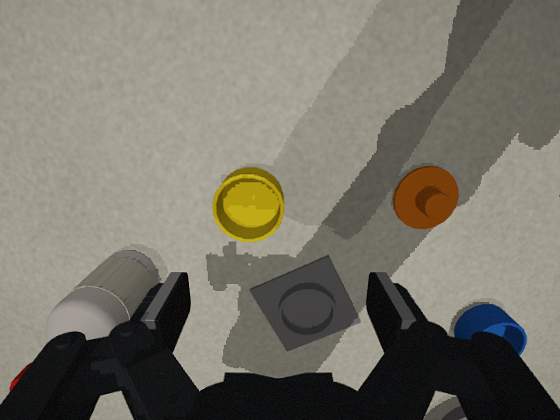

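The wrist view shows yellow at (249,205), which gives (0.490, -0.243) and agrees with the fixed cameras. The bottle is clear on the left. I'll move over, descend and grip.

```bash
python3 -m inch '{"delta_pos":[[0,-1,0],[0,0,1],[0,0,1],[0,0,1],[0,0,1],[0,0,0.8],[0,0,0.5],[0,0,0]],"turn":[0,0,0,0,0,0,0,0]}' 85 && python3 -m inch '{"delta_pos":[[0,0,0],[0,0,0],[0,0,0],[0,0,0],[0,0,0],[0,0,0],[0,0,0]],"turn":[0,0,0,0,0,0,0]}' 45 && python3 -m inch '{"delta_pos":[[0,0,-1],[0,0,-1],[0,0,-1],[0,0,-1],[0,0,-1],[0,0,0]],"turn":[0,0,0,0,0,0]}'
python3 - <<'E'
from h import *
C=cam("top");S=cam("side");a=plane(C,[[364.1,234.9]],.004);print("grey",a)
st=sensors.state(); print(st["ee_pos"],st["orientation"],st["width"])
x=blob(mask(read_camera("side"),"yellow"));y=blob(mask(read_camera("top"),"yellow"))
print(x[:2],y[:2],tri([ray(S,x[0]),ray(C,y[0])]))
im=read_camera("side");cv2.imwrite("pics/s1.png",cv2.resize(im[120:400,150:450],None,fx=2,fy=2)[:,:,::-1])
E
```

```text
clock: 4.27
ee_pos: [0.49, -0.2404, 0.082]
orientation: [3.14, -0.003, -3.14]
contact_force: [-0.3, -0.2, 0.1]
width: 0.0848
grasp_force: 0.0
clock: 4.85
ee_pos: [0.4919, -0.2427, 0.0862]
orientation: [-3.141, 0.004, -3.141]
contact_force: [-0.8, 0.8, 6.0]
width: 0.0584
grasp_force: 64.2
clock: 5.35
ee_pos: [0.4928, -0.2438, 0.2155]
orientation: [-3.139, 0.01, 3.141]
contact_force: [1.8, -1.0, -0.7]
width: 0.0583
grasp_force: 64.6
grey [[ 0.60847166 -0.18820195  0.004     ]]
[ 0.49277736 -0.24380419  0.21554803] [-3.13875504  0.00973211  3.14110906] 0.05831913485170989
(array([270.95195195, 253.03353353]), 666.0) (array([400.68468468, 300.5990991 ]), 74.0) [ 0.47501847 -0.23623483  0.15108363]
```

View pics/s1.png

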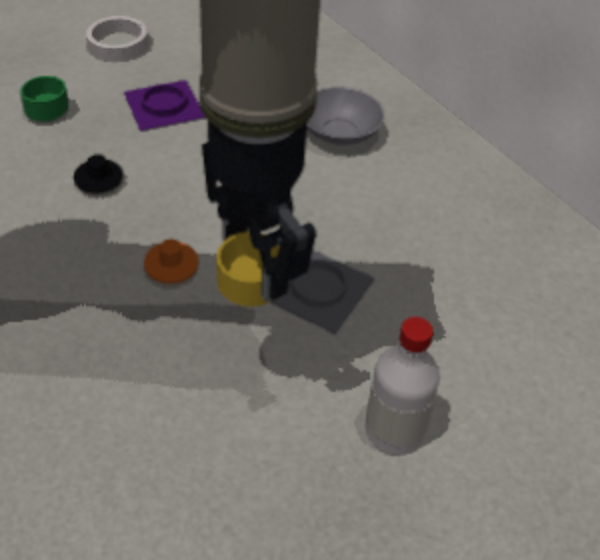

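The jar is held at 58 mm wide and is level. Next I'll carry it to above the purple dock.

```bash
python3 -m inch '{"delta_pos":[[-0.28,0.96,0],[-0.28,0.96,0],[-0.28,0.96,0],[-0.28,0.96,0],[-0.28,0.96,0],[-0.28,0.96,0],[-0.28,0.96,0],[-0.28,0.96,0],[-0.28,0.96,0]],"turn":[0,0,0,0,0,0,0,0,0]}' && python3 -m inch '{"delta_pos":[[-0.28,0.96,0],[-0.28,0.96,0],[-0.28,0.96,0],[-0.28,0.96,0],[-0.28,0.96,0],[-0.28,0.96,0],[-0.28,0.96,0],[-0.28,0.96,0],[-0.28,0.96,0],[0,0,0.8],[0,0,0.8],[0,0,0]],"turn":[0,0,0,0,0,0,0,0,0,0,0,0]}'
python3 - <<'E'
from h import *
st=sensors.state(); C=cam("wrist",st); im=read_camera("wrist"); cv2.imwrite("pics/w2.png",im[:,:,::-1])
print(st["ee_pos"],st["orientation"])
for n in ("yellow","purple"):
    b=blob(mask(im,n)); print(n,b[0],b[1],plane(C,b[0],st["ee_pos"][2]-.086+.04 if n=="yellow" else .004))
E
```

```text
clock: 6.25
ee_pos: [0.5531, -0.025, 0.2078]
orientation: [-3.141, -0.002, 3.142]
contact_force: [0.3, 0.5, 0.2]
width: 0.0583
grasp_force: 64.5
clock: 7.25
ee_pos: [0.6138, 0.1898, 0.1632]
orientation: [-3.138, -0.008, -3.141]
contact_force: [-1.7, -0.6, -1.5]
width: 0.0585
grasp_force: 64.5
[0.61380643 0.18976847 0.16319475] [-3.13841595 -0.00829669 -3.14053194]
yellow [277.92567995 283.95940634] 14756.0 [[0.6031472  0.18964264 0.11719475]]
purple [276.76092761 194.69107738] 6554.5 [[0.5947068  0.18834691 0.004     ]]
```

View pics/w2.png

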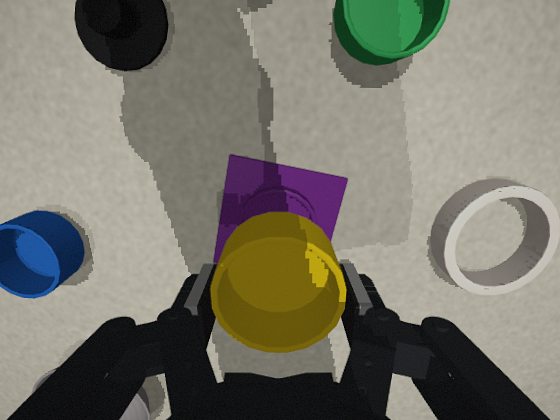

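The jar sits square in the pads, with its rim centre near (278,293). The purple dock is partly hidden at (277,195). I'll settle the arm and compute the offset.

```bash
python3 -m inch '{"delta_pos":[[0,0,0],[0,0,0],[0,0,0],[0,0,0],[0,0,0]],"turn":[0,0,0,0,0]}'
cat > rim.py <<'E'
from h import *
import sys
# held jar rim: widest row gives the rim circle's y extents; lowest row of mask = far rim edge
def rim(n,h):
    st=sensors.state(); C=cam("wrist",st); im=read_camera("wrist"); c=blob(mask(im,n))[2][:,0,:]
    z=st["ee_pos"][2]-h
    far=plane(C,[c[c[:,1].argmax()]],z)[0]; l=plane(C,[c[c[:,0].argmin()]],z)[0]; r=plane(C,[c[c[:,0].argmax()]],z)[0]
    print(st["ee_pos"].round(4),st["orientation"].round(3),"far x-30mm",far[0]-.03,"y",(l[1]+r[1])/2,"dia",r[1]-l[1])
if __name__=="__main__": rim(sys.argv[1],float(sys.argv[2]))
E
python3 rim.py yellow .046
```

```text
clock: 7.72
ee_pos: [0.6168, 0.1897, 0.1697]
orientation: [3.141, 0.001, 3.141]
contact_force: [0.1, 0.7, -1.0]
width: 0.0589
grasp_force: 64.5
[0.6168 0.1897 0.1697] [3.141e+00 1.000e-03 3.141e+00] far x-30mm 0.6135332139059975 y 0.18967226911950302 dia 0.05949473899536692
```

```bash
python3 -m inch '{"delta_pos":[[-0.1,-0.06,0.7],[0,0,0.7],[0,0,0.6],[0,0,0.4],[0,0,0.3],[0,0,0.2],[0,0,0.1],[0,0,0.0],[0,0,0],[0,0,0]],"turn":[0,0,0,0,0,0,0,0,0,0]}'
python3 rim.py yellow .046
```

```text
clock: 8.6
ee_pos: [0.6194, 0.1884, 0.0945]
orientation: [3.141, 0.001, -3.142]
contact_force: [-1.4, -0.5, -0.9]
width: 0.0585
grasp_force: 64.6
[0.6194 0.1884 0.0945] [ 3.141e+00  1.000e-03 -3.142e+00] far x-30mm 0.6161669124532972 y 0.18834391718063043 dia 0.059304403320048354
```

```bash
python3 -m inch '{"delta_pos":[[0,0,0],[0,0,0],[0,0,0],[0,0,0],[0,0,-0.5],[0,0,-1],[0,0,-1],[0,0,-1],[0,0,-1],[0,0,-0.8],[0,0,0],[0,0,0]],"turn":[0,0,0,0,0,0,0,0,0,0,0,0]}' 85 && python3 -m inch '{"delta_pos":[[0,0,0],[1,0,0],[1,0.4,0],[1,0.5,0],[1,0.5,0],[1,0.5,0],[0.7,0.6,0],[0,0,0],[0,0,0],[0,0,0]],"turn":[0,0,0,0,0,0,0,0,0,0]}'
python3 - <<'E'
from h import *
T,S=cam("top"),cam("side")
st=sensors.state(); C=cam("wrist",st); im=read_camera("wrist"); it=read_camera("top"); is_=read_camera("side")
print(st["ee_pos"])
for n,z in (("green",.024),("purple",.004),("yellow",.032)):
    print(n,*[b is not None and plane(c,b[0],z)[0].round(4) for c,b in ((C,blob(mask(im,n))),(T,blob(mask(it,n))),(S,blob(mask(is_,n))))])
cv2.imwrite("pics/a3.png",np.hstack([im[::,::],np.zeros_like(im[:, :0])])[:,:,::-1])
E
```

```text
clock: 9.65
ee_pos: [0.6198, 0.1883, 0.2289]
orientation: [3.14, 0.003, 3.141]
contact_force: [0.0, 0.3, -0.9]
width: 0.0849
grasp_force: 0.0
clock: 10.48
ee_pos: [0.4765, 0.2502, 0.2257]
orientation: [-3.14, -0.001, 3.142]
contact_force: [0.4, 0.3, 0.6]
width: 0.0851
grasp_force: 0.0
[0.4765346  0.25020704 0.22571047]
green [0.4756 0.2539 0.024 ] [0.4945 0.2499 0.024 ] [0.4741 0.2535 0.024 ]
purple [0.5987 0.1965 0.004 ] [0.6111 0.1804 0.004 ] [0.6079 0.1711 0.004 ]
yellow [0.6182 0.1874 0.032 ] [0.6162 0.1887 0.032 ] [0.616  0.1895 0.032 ]
```

View pics/a3.png

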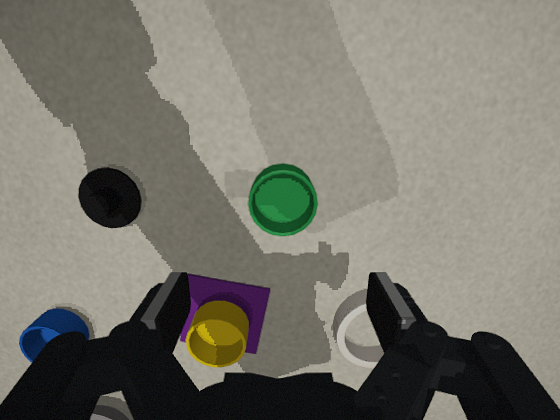

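Green is at (283,200), which gives (0.475, 0.254). Yellow is seated and centred in the dock at (0.6165, 0.1885). Gripping green.

```bash
python3 -m inch '{"delta_pos":[[0,0.17,0],[0,0,1],[0,0,1],[0,0,1],[0,0,1],[0,0,0.8],[0,0,0.5],[0,0,0.3],[0,0,0],[0,0,0]],"turn":[0,0,0,0,0,0,0,0,0,0]}' 85 && python3 -m inch '{"delta_pos":[[0,0,0],[0,0,0],[0,0,0],[0,0,0],[0,0,0],[0,0,0],[0,0,0]],"turn":[0,0,0,0,0,0,0]}' 45 && python3 -m inch '{"delta_pos":[[0,0,-1],[0,0,-1],[0,0,-1],[0,0,-1],[0,0,-0.5],[0,0,0],[0,0,0],[0,0,0]],"turn":[0,0,0,0,0,0,0,0]}'
python3 rim.py green .046
```

```text
clock: 11.47
ee_pos: [0.4769, 0.2549, 0.0865]
orientation: [-3.141, -0.0, 3.141]
contact_force: [-0.3, -0.2, 0.6]
width: 0.0852
grasp_force: 0.0
clock: 12.05
ee_pos: [0.4774, 0.2554, 0.0878]
orientation: [3.14, 0.002, 3.142]
contact_force: [0.0, -0.3, 6.7]
width: 0.0575
grasp_force: 64.7
clock: 12.72
ee_pos: [0.4759, 0.2548, 0.1979]
orientation: [-3.141, -0.001, -3.141]
contact_force: [-0.4, -0.4, 0.3]
width: 0.0571
grasp_force: 64.2
[0.4759 0.2548 0.1979] [-3.141e+00 -1.000e-03 -3.141e+00] far x-30mm 0.47130703252368866 y 0.25483408385243045 dia 0.05735297072517612
```

```bash
python3 -m inch '{"delta_pos":[[-0.96,-0.44,0],[-0.96,-0.44,0],[-0.96,-0.44,0],[-0.96,-0.44,0],[-0.96,-0.44,0],[-0.96,-0.44,0],[0,0,0.5],[0,0,0.5],[0,0,0.4],[0,0,0],[0,0,0],[0,0,0]],"turn":[0,0,0,0,0,0,0,0,0,0,0,0]}' && python3 -m inch '{"delta_pos":[[0,0,0],[0,0,0]],"turn":[0,0]}'; python3 rim.py green .0475
```

```text
clock: 13.77
ee_pos: [0.6199, 0.19, 0.164]
orientation: [3.141, -0.0, -3.14]
contact_force: [0.7, -0.7, 0.1]
width: 0.0574
grasp_force: 64.2
clock: 13.93
ee_pos: [0.6206, 0.1894, 0.1648]
orientation: [3.141, 0.001, -3.141]
contact_force: [-0.0, 0.4, -0.7]
width: 0.0576
grasp_force: 64.2
[0.6206 0.1894 0.1648] [ 3.141e+00  1.000e-03 -3.141e+00] far x-30mm 0.6169724550167728 y 0.18979485706735366 dia 0.05724479790376896
```

```bash
python3 -m inch '{"delta_pos":[[0.04,-0.05,0.3],[0,0,0.3],[0,0,0.3],[0,0,0.2],[0,0,0.2],[0,0,0.1],[0,0,0.1],[0,0,0],[0,0,0],[0,0,0]],"turn":[0,0,0,0,0,0,0,0,0,0]}'; python3 rim.py green .0475
```

```text
clock: 14.82
ee_pos: [0.6197, 0.1877, 0.1279]
orientation: [3.141, 0.001, 3.142]
contact_force: [-5.7, -2.0, 10.9]
width: 0.0572
grasp_force: 65.4
[0.6197 0.1877 0.1279] [3.141e+00 1.000e-03 3.142e+00] far x-30mm 0.6159658387474294 y 0.18782872026380826 dia 0.05800443289352347
```

```bash
python3 -m inch '{"delta_pos":[[0,0,0],[0,0,0],[0,0,0],[0,0,0],[0,0,-0.5],[0,0,-1],[0,0,-1],[0,0,-1],[0,0,-0.5],[0,0,0],[0,0,0]],"turn":[0,0,0,0,0,0,0,0,0,0,0]}' 85 && python3 -m inch '{"delta_pos":[[1,0,0],[1,-0.3,0],[1,-0.8,0],[1,-0.9,0],[1,-0.8,0],[0.6,-0.9,0],[0,-0.3,0],[0,0,0],[0,0,0],[0,0,0]],"turn":[0,0,0,0,0,0,0,0,0,0]}'
python3 - <<'E'
from h import *
T,S=cam("top"),cam("side")
st=sensors.state(); C=cam("wrist",st); im=read_camera("wrist"); it=read_camera("top"); is_=read_camera("side")
print(st["ee_pos"])
for n,z in (("green",.064),("yellow",.032),("black",.014)):
    print(n,*[b is not None and plane(c,b[0],z)[0].round(4) for c,b in ((C,blob(mask(im,n))),(T,blob(mask(it,n))),(S,blob(mask(is_,n))))])
cv2.imwrite("pics/a4.png",np.hstack([im,cv2.resize(is_[120:225,170:310],(560,420))])[:,280:,::-1])
E
```

```text
clock: 15.78
ee_pos: [0.6197, 0.1878, 0.2269]
orientation: [3.141, 0.001, -3.142]
contact_force: [-0.3, 0.6, 0.0]
width: 0.0852
grasp_force: 0.0
clock: 16.62
ee_pos: [0.4798, 0.0889, 0.2258]
orientation: [-3.141, -0.001, -3.14]
contact_force: [0.5, 1.0, 0.1]
width: 0.0851
grasp_force: 0.0
[0.47981322 0.08893062 0.22582278]
green [0.6128 0.1704 0.064 ] [0.6173 0.1888 0.064 ] [0.6163 0.1881 0.064 ]
yellow [0.6003 0.1676 0.032 ] False [0.6051 0.168  0.032 ]
black [0.6961 0.0892 0.014 ] [0.9705 0.0117 0.014 ] [0.6368 0.5231 0.014 ]
```

View pics/a4.png

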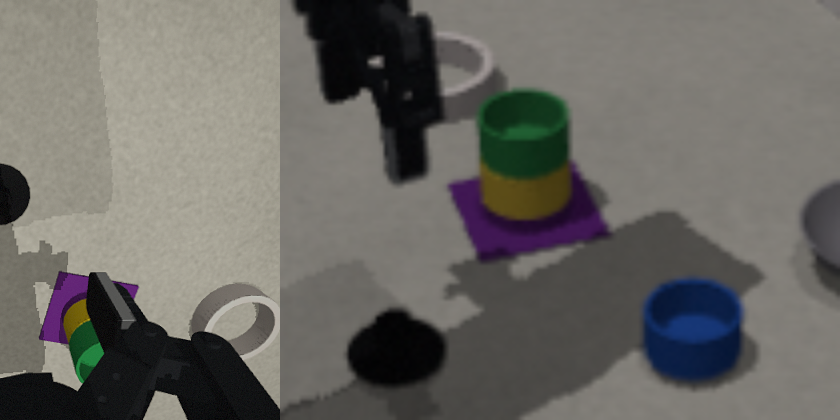

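Green sits flush on yellow with a closed seam, centred at (0.617, 0.1885). The orange lid is next.

```bash
python3 -m inch '{"delta_pos":[[-0.28,-1,0],[0,-1,0],[0,-1,0],[0,-1,0],[0,-1,0],[0,-1,0],[0,-0.88,0.7],[0,0,0.5],[0,0,0],[0,0,0],[0,0,0]],"turn":[0,0,0,0,0,0,0,0,0,0,0]}' 45
python3 - <<'E'
from h import *
T,S=cam("top"),cam("side")
st=sensors.state(); C=cam("wrist",st); im=read_camera("wrist")
b=blob(mask(im,"orange")); c=b[2][:,0,:]
print(st["ee_pos"],b[0],plane(C,b[0],.014),"y-extent",plane(C,[c[c[:,0].argmin()],c[c[:,0].argmax()]],.013)[:,1],"x-extent",plane(C,[c[c[:,1].argmin()],c[c[:,1].argmax()]],.013)[:,0])
cv2.imwrite("pics/w5.png",im[:,:,::-1])
E
```

```text
clock: 17.68
ee_pos: [0.4871, -0.0832, 0.1968]
orientation: [-3.142, 0.0, -3.14]
contact_force: [0.4, -0.0, 0.2]
width: 0.0451
grasp_force: 0.0
[ 0.4871     -0.08315612  0.19679122] [279.16313153 206.2800487 ] [[ 0.48621517 -0.08214934  0.014     ]] y-extent [-0.11105562 -0.05245418] x-extent [0.45777649 0.51690214]
```

View pics/w5.png

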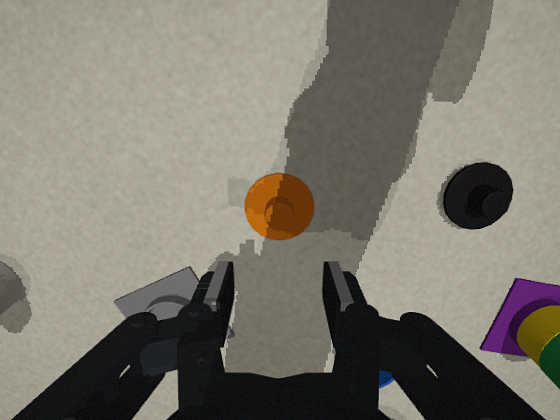

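The orange lid is at (279,206), which gives (0.487, -0.082). Its extents of 59 mm match the 60 mm disc. Gripping the knob.

```bash
python3 -m inch '{"delta_pos":[[0,0.05,0.8],[0,0,1],[0,0,1],[0,0,0.7],[0,0,0.5],[0,0,0.25],[0,0,0],[0,0,0]],"turn":[0,0,0,0,0,0,0,0]}' 45 && python3 -m inch '{"delta_pos":[[0,0,0],[0,0,0],[0,0,0],[0,0,0],[0,0,0],[0,0,0]],"turn":[0,0,0,0,0,0]}' 10 && python3 -m inch '{"delta_pos":[[0,0,-0.6],[0,0,-1],[0,0,-1],[0,0,-1],[0,0,-1],[0,0,-0.2],[0,0,0],[0,0,0]],"turn":[0,0,0,0,0,0,0,0]}'
cat > lid.py <<'E'
from h import *
import sys
st=sensors.state(); C=cam("wrist",st); im=read_camera("wrist"); n=sys.argv[1]; h=float(sys.argv[2])
b=blob(mask(im,n),(278,300),300); c=b[2][:,0,:]; z=st["ee_pos"][2]-h
lo=plane(C,[c[c[:,1].argmin()]],z)[0]
e=plane(C,[c[c[:,0].argmin()],c[c[:,0].argmax()]],z)[:,1]
print(st["ee_pos"].round(4),st["orientation"].round(3),"near x+30",lo[0]+.03,"y",e.mean(),"w",np.ptp(e))
cv2.imwrite(sys.argv[3],im[:,:,::-1])
E
python3 lid.py orange .0755 pics/w6.png
```

```text
clock: 18.4
ee_pos: [0.4871, -0.0826, 0.0908]
orientation: [-3.142, 0.001, -3.141]
contact_force: [-0.1, -0.1, -0.4]
width: 0.0451
grasp_force: 0.0
clock: 18.9
ee_pos: [0.4874, -0.083, 0.0915]
orientation: [3.141, 0.002, -3.142]
contact_force: [-1.4, 1.8, 6.9]
width: 0.022
grasp_force: 58.4
clock: 19.57
ee_pos: [0.4865, -0.0829, 0.2101]
orientation: [3.141, 0.001, -3.141]
contact_force: [-1.1, -0.3, -0.8]
width: 0.0218
grasp_force: 58.8
[ 0.4865 -0.0829  0.2101] [ 3.141e+00  1.000e-03 -3.141e+00] near x+30 0.48532550785644957 y -0.08253338808487473 w 0.05758161381486744
```

View pics/w6.png

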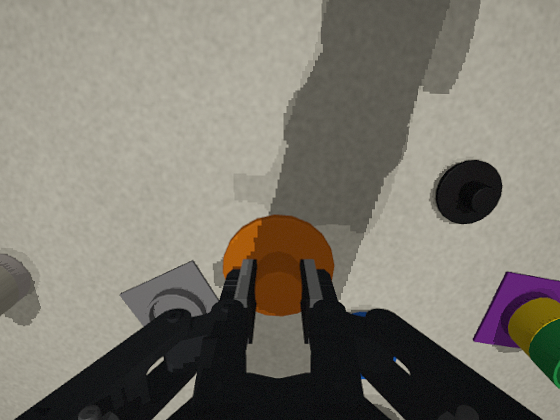

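The lid hangs level, with its disc centred in the pads at about (278,270). Carrying it to the purple tower.

```bash
python3 -m inch '{"delta_pos":[[-0.48,0.98,0],[-0.48,0.98,0],[-0.48,0.98,0],[-0.48,0.98,0],[-0.48,0.98,0],[-0.48,0.98,0],[-0.48,0.98,0],[-0.48,0.98,0],[-0.48,0.98,0],[-0.48,1,0],[-0.48,1,0]],"turn":[0,0,0,0,0,0,0,0,0,0,0]}' && python3 -m inch '{"delta_pos":[[0,0,0.4],[0,0,0.4],[0,0,0.2],[0,0,0],[0,0,0],[0,0,0]],"turn":[0,0,0,0,0,0]}'; python3 lid.py orange .077 pics/w7.png
```

```text
clock: 20.53
ee_pos: [0.6182, 0.1886, 0.2078]
orientation: [-3.14, -0.003, 3.141]
contact_force: [0.3, -0.8, 0.1]
width: 0.0219
grasp_force: 58.8
clock: 21.03
ee_pos: [0.6186, 0.1863, 0.1855]
orientation: [-3.141, 0.0, 3.14]
contact_force: [-1.0, -0.4, -0.4]
width: 0.0215
grasp_force: 58.8
[0.6186 0.1863 0.1855] [-3.141  0.     3.14 ] near x+30 0.6179702062470931 y 0.18660235111236018 w 0.05822709875067128
```

```bash
python3 -m inch '{"delta_pos":[[0.03,0.06,0],[0,0,0.2],[0,0,0.2],[0,0,0.2],[0,0,0.1],[0,0,0.1],[0,0,0.08],[0,0,0],[0,0,0],[0,0,0]],"turn":[0,0,0,0,0,0,0,0,0,0]}'; python3 lid.py orange .077 pics/w8.png
```

```text
clock: 21.92
ee_pos: [0.6181, 0.189, 0.1637]
orientation: [3.141, 0.001, 3.142]
contact_force: [-1.3, -0.7, 4.5]
width: 0.0216
grasp_force: 59.1
[0.6181 0.189  0.1637] [3.141e+00 1.000e-03 3.142e+00] near x+30 0.6174926601836389 y 0.189247834992052 w 0.05827380624765566
```

```bash
python3 -m inch '{"delta_pos":[[0,0,0],[0,0,0],[0,0,0],[0,0,-0.4],[0,0,-1],[0,0,-1],[0,0,-0.6],[0,0,0]],"turn":[0,0,0,0,0,0,0,0]}' 45 && python3 -m inch '{"delta_pos":[[-0.68,-1,0],[0,-1,0],[0,-1,0],[0,-1,0],[0,-1,0],[0,-1,0],[0,-1,0],[0,-0.4,0],[0,0,0],[0,0,0],[0,0,0]],"turn":[0,0,0,0,0,0,0,0,0,0,0]}' 85
python3 - <<'E'
from h import *
T,S=cam("top"),cam("side")
st=sensors.state(); C=cam("wrist",st); im=read_camera("wrist"); it=read_camera("top"); is_=read_camera("side")
print(st["ee_pos"])
for n,z in (("green",.064),("orange",.086),("blue",.024)):
    print(n,*[b is not None and plane(c,b[0],z)[0].round(4) for c,b in ((C,blob(mask(im,n))),(T,blob(mask(it,n))),(S,blob(mask(is_,n))))])
cv2.imwrite("pics/a9.png",np.hstack([im[:,:420],cv2.resize(is_[110:225,170:290],(420,420))])[:,:,::-1])
E
```

```text
clock: 22.63
ee_pos: [0.6194, 0.1892, 0.2432]
orientation: [3.139, 0.007, 3.141]
contact_force: [0.8, -0.1, 1.7]
width: 0.045
grasp_force: 0.0
clock: 23.55
ee_pos: [0.6348, 0.0066, 0.2378]
orientation: [3.14, -0.0, -3.139]
contact_force: [-0.3, 0.5, -0.4]
width: 0.0848
grasp_force: 0.0
[0.63484781 0.00658692 0.23782182]
green [0.6079 0.1681 0.064 ] [0.5995 0.1679 0.064 ] [0.6064 0.1683 0.064 ]
orange [0.6171 0.1881 0.086 ] [0.6179 0.1882 0.086 ] [0.6171 0.1882 0.086 ]
blue [0.6363 0.004  0.024 ] False [0.2193 1.0079 0.024 ]
```

View pics/a9.png

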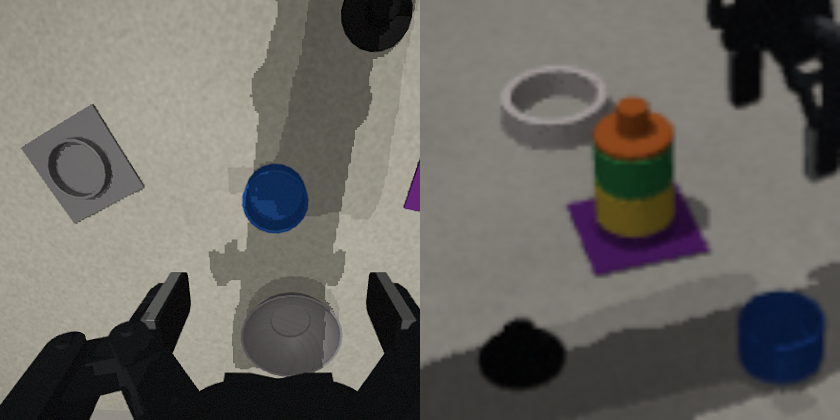

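The purple tower is complete, flush and upright. Blue is at (275,199) in the wrist view, which gives (0.636, 0.004). Grey dock corners are near (95,104), (144,188), (76,223) and (22,148).

```bash
python3 - <<'E'
from h import *
C=cam("wrist"); print(plane(C,[[95,104],[144,188],[76,223],[22,148]],.004).round(4), plane(C,[[95,104],[144,188],[76,223],[22,148]],.004).mean(0), plane(C,[[80,166]],.016))
E
python3 -m inch '{"delta_pos":[[0,-0.1,0.5],[0,0,1],[0,0,1],[0,0,1],[0,0,1],[0,0,0.8],[0,0,0.5],[0,0,0.27],[0,0,0],[0,0,0]],"turn":[0,0,0,0,0,0,0,0,0,0]}' 85 && python3 -m inch '{"delta_pos":[[0,0,0],[0,0,0],[0,0,0],[0,0,0],[0,0,0],[0,0,0],[0,0,0]],"turn":[0,0,0,0,0,0,0]}' 45 && python3 -m inch '{"delta_pos":[[0,0,-1],[0,0,-1],[0,0,-1],[0,0,-1],[0,0,0],[0,0,0],[0,0,0]],"turn":[0,0,0,0,0,0,0]}'
python3 rim.py blue .0475
```

```text
[[ 0.55   -0.1652  0.004 ]
 [ 0.6313 -0.1286  0.004 ]
 [ 0.6694 -0.2075  0.004 ]
 [ 0.59   -0.2478  0.004 ]] [ 0.6101512  -0.18725856  0.004     ] [[ 0.60631604 -0.18310037  0.016     ]]
clock: 24.53
ee_pos: [0.6351, 0.0015, 0.0869]
orientation: [-3.141, 0.001, -3.141]
contact_force: [-0.4, -0.2, 0.9]
width: 0.085
grasp_force: 0.0
clock: 25.12
ee_pos: [0.636, 0.0014, 0.0884]
orientation: [3.141, 0.004, -3.142]
contact_force: [-0.7, -1.0, 6.8]
width: 0.0577
grasp_force: 64.6
clock: 25.7
ee_pos: [0.6345, 0.0017, 0.1862]
orientation: [3.141, -0.0, -3.141]
contact_force: [-0.5, 0.7, -0.6]
width: 0.0578
grasp_force: 64.2
[0.6345 0.0017 0.1862] [ 3.141 -0.    -3.141] far x-30mm 0.6325465697896884 y 0.0016512387840223533 dia 0.058267897306348085
```

```bash
python3 -m inch '{"delta_pos":[[0.12,-0.95,0],[0.12,-0.95,0],[0.12,-0.95,0],[0.12,-0.95,0],[0.12,-0.95,0],[0.12,-0.95,0],[0.12,-0.95,0],[0.12,-0.93,0],[0,0,0],[0,0,0],[0,0,0],[0,0,0]],"turn":[0,0,0,0,0,0,0,0,0,0,0,0]}'; python3 rim.py blue .0475
python3 - <<'E'
from h import *
im=read_camera("wrist"); cv2.imwrite("pics/w10.png",im[:,:,::-1])
E
```

```text
clock: 26.75
ee_pos: [0.6109, -0.1863, 0.1855]
orientation: [3.141, -0.001, -3.14]
contact_force: [0.3, 0.9, -1.4]
width: 0.058
grasp_force: 64.2
[ 0.6109 -0.1863  0.1855] [ 3.141e+00 -1.000e-03 -3.140e+00] far x-30mm 0.6088936278329383 y -0.18635344143630672 dia 0.05820079354951399
```

View pics/w10.png

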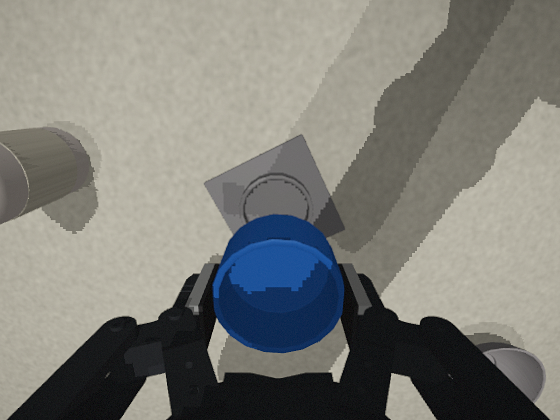

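The jar is level, and the dock ring at (277,~205) is in line with it (y about -0.187). Lowering.

```bash
python3 -m inch '{"delta_pos":[[0,-0.03,0.7],[0,0,0.8],[0,0,0.7],[0,0,0.5],[0,0,0.4],[0,0,0.2],[0,0,0.15],[0,0,0.1],[0,0,0],[0,0,0],[0,0,0]],"turn":[0,0,0,0,0,0,0,0,0,0,0]}'; python3 rim.py blue .0475
```

```text
clock: 27.77
ee_pos: [0.6112, -0.1889, 0.0984]
orientation: [-3.141, 0.001, 3.142]
contact_force: [0.9, 0.1, -0.4]
width: 0.0576
grasp_force: 64.2
[ 0.6112 -0.1889  0.0984] [-3.141e+00  1.000e-03  3.142e+00] far x-30mm 0.6092914449389226 y -0.18873505546088337 dia 0.05756641282140704
```

```bash
python3 -m inch '{"delta_pos":[[0,0,0.08],[0,0,0],[0,0,0]],"turn":[0,0,0]}' && python3 -m inch '{"delta_pos":[[0,0,0],[0,0,0],[0,0,0],[0,0,0],[0,0,-0.5],[0,0,-1],[0,0,-1],[0,0,-1],[0,0,-0.7],[0,0,0]],"turn":[0,0,0,0,0,0,0,0,0,0]}' 85 && python3 -m inch '{"delta_pos":[[0.5,0.92,0],[0.5,0.92,0],[0.5,0.92,0],[0.5,0.92,0],[0.5,0.92,0],[0.5,0.92,0],[0.5,0.92,0],[0.5,0.92,0],[0.5,0.92,0],[0.5,0.92,0],[0.38,0.92,0],[0,0.94,0]],"turn":[0,0,0,0,0,0,0,0,0,0,0,0]}' 45 && python3 -m inch '{"delta_pos":[[0,0,0],[0,0,0],[0,0,0]],"turn":[0,0,0]}'
python3 - <<'E'
from h import *
T,S=cam("top"),cam("side")
st=sensors.state(); C=cam("wrist",st); im=read_camera("wrist"); it=read_camera("top"); is_=read_camera("side")
print(st["ee_pos"])
print("blue",*[b is not None and plane(c,b[0],.032)[0].round(4) for c,b in ((T,blob(mask(it,"blue"),(364,234))),(S,blob(mask(is_,"blue"),(310,255))))])
b=blob(mask(im,"black"),(278,205)); c=b[2][:,0,:]
print(b[:2],plane(C,b[0],.014),"y",plane(C,[c[c[:,0].argmin()],c[c[:,0].argmax()]],.013)[:,1],"x",plane(C,[c[c[:,1].argmin()],c[c[:,1].argmax()]],.013)[:,0])
cv2.imwrite("pics/a11.png",np.hstack([im[:,140:500],cv2.resize(is_[200:320,240:360],(420,420))])[:,:,::-1])
E
```

```text
clock: 28.07
ee_pos: [0.6112, -0.189, 0.0964]
orientation: [-3.141, 0.001, -3.142]
contact_force: [-0.7, -0.4, 4.2]
width: 0.0579
grasp_force: 64.6
clock: 28.9
ee_pos: [0.6125, -0.1898, 0.2064]
orientation: [-3.14, 0.007, 3.141]
contact_force: [1.7, 0.0, 0.6]
width: 0.085
grasp_force: 0.0
clock: 29.9
ee_pos: [0.4744, 0.0885, 0.2008]
orientation: [3.141, -0.001, 3.141]
contact_force: [0.7, 0.9, 0.9]
width: 0.0452
grasp_force: 0.0
clock: 30.15
ee_pos: [0.4763, 0.0871, 0.2007]
orientation: [-3.141, -0.0, 3.141]
contact_force: [-0.3, -0.3, 0.4]
width: 0.0449
grasp_force: 0.0
[0.47629051 0.08711467 0.20074523]
blue [ 0.6108 -0.1897  0.032 ] [ 0.6089 -0.1901  0.032 ]
(array([279.87588652, 205.39184397]), 3384.0) [[0.47586185 0.08867213 0.014     ]] y [0.05942299 0.11827582] x [0.44777338 0.50683296]
```

View pics/a11.png

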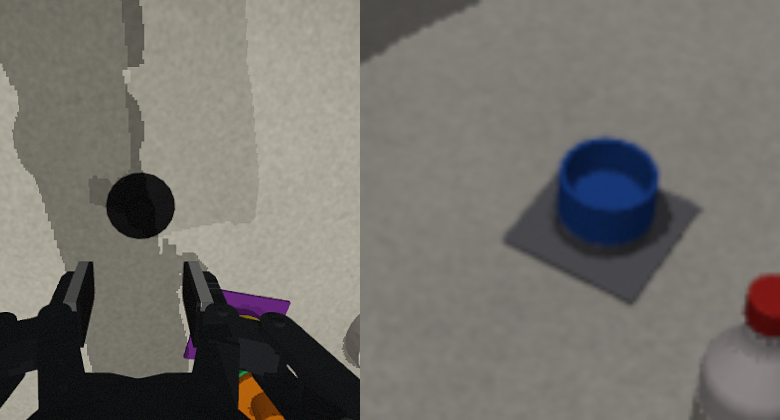

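Blue is seated level in the grey dock at about (0.610, -0.190). The black lid gives (0.477, 0.089) with a 59 mm extent. Gripping it.

```bash
python3 -m inch '{"delta_pos":[[0,0.06,0.9],[0,0,1],[0,0,1],[0,0,0.7],[0,0,0.5],[0,0,0.3],[0,0,0],[0,0,0]],"turn":[0,0,0,0,0,0,0,0]}' 45 && python3 -m inch '{"delta_pos":[[0,0,0],[0,0,0],[0,0,0],[0,0,0],[0,0,0],[0,0,0]],"turn":[0,0,0,0,0,0]}' 10 && python3 -m inch '{"delta_pos":[[0,0,-0.6],[0,0,-1],[0,0,-1],[0,0,-1],[0,0,-0.4],[0,0,0],[0,0,0],[0,0,0]],"turn":[0,0,0,0,0,0,0,0]}'
```

```text
clock: 30.97
ee_pos: [0.4765, 0.0887, 0.0908]
orientation: [-3.141, -0.0, 3.141]
contact_force: [0.5, 0.6, -0.1]
width: 0.0451
grasp_force: 0.0
clock: 31.47
ee_pos: [0.4771, 0.0893, 0.0919]
orientation: [3.141, 0.002, 3.141]
contact_force: [-0.3, -0.6, 6.3]
width: 0.022
grasp_force: 58.5
clock: 32.13
ee_pos: [0.4755, 0.0892, 0.1894]
orientation: [-3.141, -0.002, -3.141]
contact_force: [-0.1, -0.9, -1.4]
width: 0.0216
grasp_force: 58.8
```

```bash
python3 -m inch '{"delta_pos":[[-0.45,-0.93,0],[-0.45,-0.93,0],[-0.45,-0.93,0],[-0.45,-0.93,0],[-0.45,-0.93,0],[-0.45,-0.93,0],[-0.45,-0.93,0],[-0.45,-0.93,0],[-0.45,-0.93,0],[-0.45,-0.93,0],[-0.45,-0.93,0],[-0.45,-0.93,0]],"turn":[0,0,0,0,0,0,0,0,0,0,0,0]}' && python3 -m inch '{"delta_pos":[[0,0,0.5],[0,0,0.5],[0,0,0.2],[0,0,0],[0,0,0],[0,0,0]],"turn":[0,0,0,0,0,0]}'; python3 lid.py black .077 pics/w12.png
```

```text
clock: 33.13
ee_pos: [0.6109, -0.1907, 0.1882]
orientation: [3.141, -0.003, -3.141]
contact_force: [0.4, 0.3, 0.1]
width: 0.0216
grasp_force: 58.8
clock: 33.63
ee_pos: [0.6114, -0.1886, 0.1609]
orientation: [3.141, 0.0, -3.14]
contact_force: [0.3, -0.5, -1.0]
width: 0.0214
grasp_force: 58.9
[ 0.6114 -0.1886  0.1609] [ 3.141  0.    -3.14 ] near x+30 0.610814339717262 y -0.1884407632580038 w 0.3677827331295985
```

View pics/w12.png

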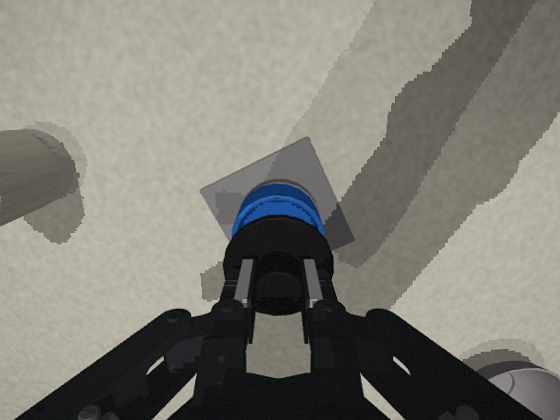

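The black lid is level and lined up over the blue jar (columns 232–323, centred at 278). Lowering.

```bash
python3 -m inch '{"delta_pos":[[0.02,-0.03,0.2],[0,0,0.3],[0,0,0.2],[0,0,0.2],[0,0,0.1],[0,0,0.1],[0,0,0.06],[0,0,0],[0,0,0],[0,0,0]],"turn":[0,0,0,0,0,0,0,0,0,0]}'
```

```text
clock: 34.52
ee_pos: [0.6109, -0.1906, 0.132]
orientation: [-3.142, 0.0, 3.142]
contact_force: [-1.7, 1.3, 3.5]
width: 0.0213
grasp_force: 59.2
```

```bash
python3 -m inch '{"delta_pos":[[0,0,0],[0,0,0],[0,0,0],[0,0,-0.4],[0,0,-1],[0,0,-1],[0,0,-1],[0,0,-0.6],[0,0,0]],"turn":[0,0,0,0,0,0,0,0,0]}' 45 && python3 -m inch '{"delta_pos":[[0,1,0],[0,1,0],[0,1,0],[0,1,0],[0,1,0],[0,1,0],[0,1,0],[0,0,0],[0,0,0],[0,0,0],[0,0,0]],"turn":[0,0,0,0,0,0,0,0,0,0,0]}'
python3 - <<'E'
from h import *
T,S=cam("top"),cam("side"); it=read_camera("top"); is_=read_camera("side")
for n,z,a,b in (("blue",.032,(364,234),(310,255)),("orange",.086,(199,228),(232,150)),("black",.054,(364,234),(310,245))):
    print(n,*[q is not None and plane(c,q[0],z)[0].round(4) for c,q in ((T,blob(mask(it,n),a)),(S,blob(mask(is_,n),b)))])
cv2.imwrite("pics/fin.png",np.hstack([cv2.resize(is_[190:330,230:370],(380,380)),cv2.resize(is_[105:225,180:300],(380,380))])[:,:,::-1])
E
```

```text
clock: 35.27
ee_pos: [0.6123, -0.1914, 0.2368]
orientation: [-3.14, 0.007, 3.141]
contact_force: [0.5, -0.2, 0.9]
width: 0.0449
grasp_force: 0.0
clock: 36.18
ee_pos: [0.6106, -0.0171, 0.2317]
orientation: [-3.141, -0.0, 3.14]
contact_force: [0.2, -0.4, 1.4]
width: 0.0454
grasp_force: 0.0
blue [ 0.5988 -0.1691  0.032 ] [ 0.5942 -0.2062  0.032 ]
orange [0.6178 0.1884 0.086 ] [0.6171 0.1882 0.086 ]
black [ 0.6117 -0.1902  0.054 ] [ 0.6085 -0.1938  0.054 ]
```

View pics/fin.png

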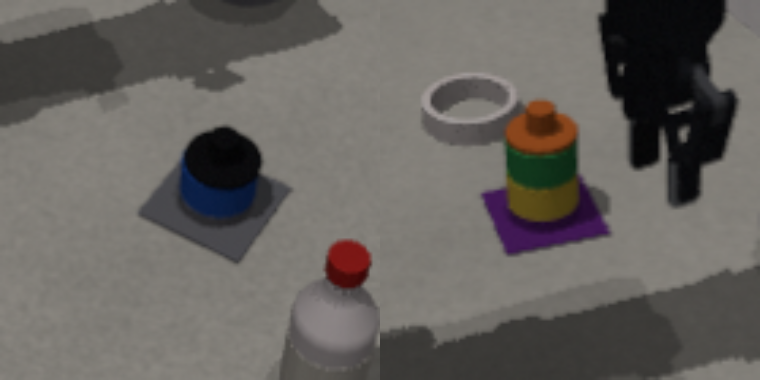

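Both towers are seated, upright and released: the black lid is flush on blue at (220,160), and the purple tower is intact at (541,160). The arm is clear of both.

```bash
python3 -c "
from workcell import bot
print(bot.hand_in())"
```

```text
the job is handed in; nothing more can be done
None
```

Both towers are built and the job was handed in at about 36 s: yellow, green and the orange lid on the purple base, and blue with the black lid on the grey base, all looking flush and upright in the final camera view.

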